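Make up a sleeve of nested fruit tubs in the bagging cradle

TASK

Make up the sleeve of four tubs for bagging: nest the two tubs lying loose on the table into the mouth of the part-made sleeve in the V-shaped cradle, one inside the other, foot first. Then every tub must be fully home in the one before it and the whole sleeve slid up against the cradle's end plate; push gently, the tubs crush easily, and leave the label roll and the ink pad where they are.

Things in the scene. Friction and masses are not known exactly. Their poses are not given: they have to be found in the camera images.
- cradle: fixed V trough of sheet metal, 200 mm long, sides sloping 30 degrees, 62 mm wide, on two feet; open at the end near the robot, a leaning end plate 74 mm wide at the far end. Origin: on the table under the trough's middle; x: along the trough to the end plate, z up. The V's fold is 16 mm above the table, its edges 34 mm; no side walls beside the tubs
- end_plate: the cradle's fixed end plate, 74 x 60 x 4 mm, leaning back 14 degrees so that it is square to the lying tubs; origin as end_stop, its own x along the sleeve's axis away from the robot
- end_stop (a point): the point on the end plate where the centre of the first tub's foot rests when the sleeve is home; 90 mm from the cradle's origin along its x, 36 mm above the table
- sleeve_1: moulded-pulp tapered round tub: 68 mm tall, foot 36 mm, rim 66 mm across, wall 2 mm, inner floor 15 mm above the foot, so nested tubs sit 15 mm apart; 45 g. Origin: centre of the foot; z: along the axis from foot to mouth. First of the sleeve, lying in the trough, foot to the end plate but short of it, mouth to the robot, axis rising 14 degrees to the mouth
- sleeve_2: same tub as sleeve_1 (68 mm tall, foot 36 mm, rim 66 mm across; origin: centre of the foot; z: foot to mouth). Second of the sleeve, only partly inside sleeve_1, its mouth towards the robot
- tub_1: same tub as sleeve_1 (68 mm tall, foot 36 mm, rim 66 mm across; origin: centre of the foot; z: foot to mouth). Lies loose on its side on the table, foot roughly away from the robot, its axis rising 12 degrees towards the mouth
- tub_2: same tub as sleeve_1 (68 mm tall, foot 36 mm, rim 66 mm across; origin: centre of the foot; z: foot to mouth). Lies loose on its side like tub_1; the two are alike and either may go in first
- label_roll: a roll of round seals, 66 mm across, 36 mm tall, loose bystander; origin: centre of its underside
- ink_pad: a closed ink pad, 62 x 86 x 19 mm, loose bystander; origin: centre of its underside
There are look-alikes about, which are no part of the job. Leave any purple look-alike of the sleeve_2 alone. What is shaped like the tub_1 but orange is not meant.

How it is judged:
By the outcome, as a careful person would: the job done as asked, in the order asked, and still so for the second after the job is handed in, with the robot touching nothing.
It also fails if it takes over 64 s, if anything falls off the work surface, if the arm or the gripper's body presses on something with over 40 N, if the wrist force passes 120 N, or if a joint passes its speed limit or range.

ROBOT

A 6-joint arm with a two-finger parallel gripper is mounted at the origin on a cart in front of the work surface, level with it; the furniture and walls round the work are solid. World frame = base frame: x ahead of the robot, y to its left, z up, the work surface at z = 0. Lengths are in mm, angles in degrees, forces in N, time in s.
With the tool pointing down it reaches from about 300 to 850 mm from the base axis. Payload 4.2 kg.
Tool frame: the origin (TCP) lies on the centre line of the jaws, within the pads' length; the fingertips stand 14 mm ahead of it and the grasp point (between the pads) lies 5 mm behind it; z points along the fingers, y is the line along which they close (so a half turn about z gives the same grasp; the last joint's range is limited). The gripper opens to 91 mm and grips with 3 to 60 N. Pads are 32 mm wide; open, the fingers measure 118 mm over their backs; the gripper's body (76 mm by 178 mm) begins 60 mm behind the grasp point.
Start: joints at [69.271, 18.312, 89.639, -0, 72.044, -1.146], TCP at [192.733, 541.752, 227.976] pointing down, gripper open.
Joint ranges: [-177.97, 177.97], [-48.28, 115.42], [12.27, 149.76], [-77.06, 257.06], [2.81, 150.46], [-146.56, 146.56]. Speed limits (degrees/s): [147.25, 147.25, 180, 180, 180, 180].

INTERFACE

Orientations are given as [roll, pitch, yaw] about the fixed x, y, z axes, in that order (R = Rz(yaw) Ry(pitch) Rx(roll)).
In Python, from workcell import * gives the robot as it stands. The module is installed in compiled form; this text tells all that it offers.
- The arm moves only by the shell command python3 -m crank 'ROWS' [FORCE]. ROWS is JSON, a list of rows, each an object of numbers: "grip": the finger opening in m, from 0 to 0.0912; "x", "y", "z": the shift along the tool's x, y, z in m; "yaw": the turn about the tool's z in rad. In form: [{"grip": .., "x": .., "y": .., "z": .., "yaw": ..}, ...]. A call has exactly 5 rows; each row is the pose to reach, as a shift and turn from the pose commanded when the call began, along the tool's axes at that moment; what a row does not reach only later rows make up. A row lasts 1/12 s, in which the tool goes at most 41.7 mm and 7.16 degrees, less where a joint would pass 70% of its speed; a pose out of reach is approached as far as the arm can. A call with a gripper value outside its range is refused whole. The fingers move at their own pace and stop on an object; FORCE is the grip in N (left out, the last holds). Time passes only in rows, so rows that repeat a pose let the fingers close, or fill a call up. It gives the time, the measured TCP pose, the force, the opening and the grip force at its end, in the units of the state.
- state(): the state, without advancing time (a new reading comes with each control period).
- grab_frame(name): name is "scene" or "top" or "wrist"; returns the picture (384x512x3 uint8, red, green, blue); there is no depth.
- camera_model(name): a dict with "intrinsics" (3x3 intrinsics, pixels), "R" (3x3) and "t" (3): a world point X has camera coordinates R X + t. Camera axes: x right, y down, z forward; pixel columns grow to the right and rows downward; lengths in mm; the calibration is good to about 2 mm. A picture is of the moment at which its call begins: read the wrist's pose just before it. camera_model takes no time and is no camera call; for the wrist camera it gives the pose at the moment of the call.
- job_done(): hands the job in; it is judged then, once.
The state is a dict: "time_s": time; "qpos": joint angles; "qvel": joint speeds; "effort": joint torques, N m; "ee_pos": TCP position; "ee_rot": TCP orientation; "force": force on the tool from outside, world axes, zero at the start; "torque": the same for the moment, N m; "gripper_width": finger opening in mm; "gripper_force": force on a finger pad.
Only numpy, scipy, OpenCV 4.12 (cv2) and the standard library are available. Lean on these libraries where they do the work, as an engineer would, in place of code of your own. Each camera call takes 0.05 s, during which the arm holds its last target. There are 200 camera calls.

## Working session

There is one attempt and no reset: what is moved stays moved. The work goes in short steps, Python scripts to look and compute and a shell command to move; the robot and the scene stay as the last step left them, time stands still between calls to the robot, and variables do not carry over. Pictures are saved under pics/ and viewed, at most 10 in all, crops included, and the job is handed in when it is done.

```bash
mkdir -p pics; python3 - <<'E'
from workcell import *
import cv2,numpy as np
s=state();print(s)
ims=[]
for n in("scene","top"):
    im=grab_frame(n);cv2.imwrite(f"pics/{n}0.png",im[:,:,::-1]);
    c=camera_model(n);print(n,np.round(c["intrinsics"],1).tolist(),np.round(c["R"],3).tolist(),np.round(c["t"],1).tolist())
E
```

```text
{'time_s': 0.0, 'qpos': array([ 6.92716224e+01,  1.83501367e+01,  8.97077557e+01, -2.94304707e-03,
        7.20429751e+01, -1.14715728e+00]), 'qvel': array([ 0.03251503,  0.07746145,  0.00265417,  0.00704226, -0.13323933,
        0.04367873]), 'effort': array([ 8.90559804e-04, -4.12464309e+01, -2.31980324e+01,  7.26947444e-02,
        4.55647276e-02, -1.52552043e-04]), 'ee_pos': array([192.55930941, 541.27826404, 227.12619423]), 'ee_rot': array([-1.79899097e+02,  7.78122732e-04,  1.60419690e+02]), 'force': array([ 0.47658966, -0.29135121,  0.68650127]), 'torque': array([-0.03597546, -0.06748838,  0.01237755]), 'gripper_force': 0.0, 'gripper_width': 91.12892968043042}
scene [[374.3, 0.0, 262.5], [0.0, 374.3, 191.7], [0.0, 0.0, 1.0]] [[0.799, -0.601, -0.004], [-0.364, -0.479, -0.799], [0.478, 0.64, -0.602]] [-407.6, 256.2, 758.1]
top [[448.8, 0.0, 250.6], [0.0, 448.8, 193.5], [0.0, 0.0, 1.0]] [[-0.027, -0.999, 0.016], [-0.984, 0.024, -0.177], [0.176, -0.021, -0.984]] [4.8, 520.1, 1244.7]
```

View pics/scene0.png

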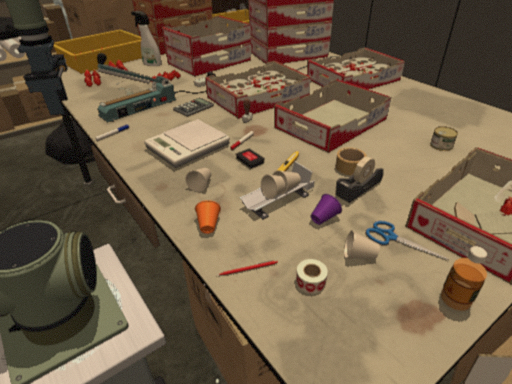

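View pics/top0.png

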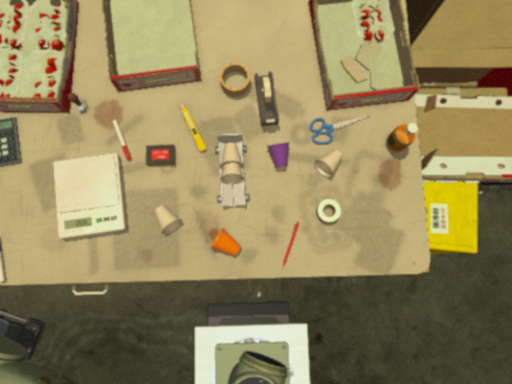

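Scene picture: loose beige tubs at (199,180) and (361,247), the sleeve in the cradle at (278,184), the orange decoy at (208,216) and the purple one at (325,209). The label roll is at (311,276) and the ink pad at (250,158). In the top picture the tubs are at (168,220) and (328,165), the sleeve at (232,160), orange at (226,242) and purple at (279,153).

Candidates, by top pixel:
- **Tubs:** beige (168,220) and (328,165) are chosen.
- **Look-alikes:** orange (226,242) and purple (279,153) are rejected.
- **Sleeve:** beige (232,160) in the cradle.

Next is a close crop to check.

```bash
python3 - <<'E'
import cv2,numpy as np
t=cv2.imread("pics/top0.png");s=cv2.imread("pics/scene0.png")
def crop(im,u,v,w=44,h=33*1.0,W=400,H=300):
    u0,v0=int(u-w/2),int(v-h/2);c=im[v0:v0+int(h),u0:u0+w];return cv2.resize(c,(W,H),interpolation=cv2.INTER_CUBIC)
a=np.hstack([crop(t,168,220),crop(t,328,165)]);b=np.hstack([crop(t,232,168,108,81),crop(s,278,186,100,75)])
cv2.imwrite("pics/crop1.png",np.vstack([a,b]))
hsv=cv2.cvtColor(t,cv2.COLOR_BGR2HSV)
for n,(u,v) in dict(A=(168,220),B=(328,165),S=(232,160),tab=(200,200),tab2=(350,200),crad=(222,200)).items(): print(n,t[v,u],hsv[v,u])
E
```

```text
A [146 201 228] [ 20  92 228]
B [122 167 187] [ 21  89 187]
S [122 170 187] [ 22  89 187]
tab [116 163 185] [ 20  95 185]
tab2 [112 162 181] [ 22  97 181]
crad [146 176 190] [ 20  59 190]
```

View pics/crop1.png

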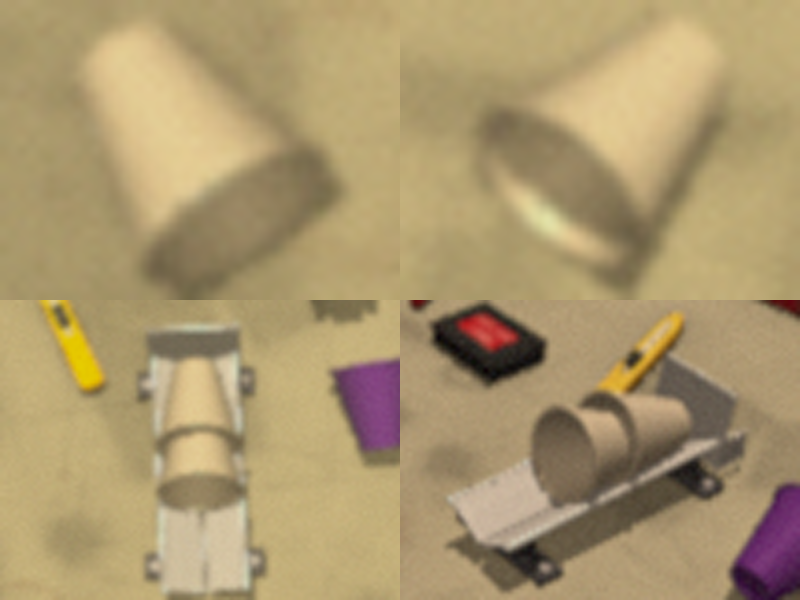

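The crop confirms both loose tubs are beige. Tub A has its rim ends at crop (145,270) and (338,185), foot at (112,45). Tub B has its rim ends at (485,125) and (640,255), foot at (690,45). Sleeve_2 sits partly inside sleeve_1, with a gap left at the end plate.

```bash
cat > h.py <<'E'
import numpy as np,cv2
def ray(c,u,v):
    d=np.linalg.inv(c["intrinsics"])@[u,v,1];R=np.array(c["R"]);return -R.T@np.array(c["t"]),R.T@d
def plane(c,p,z):
    o,d=ray(c,*p);return o+d*(z-o[2])/d[2]
def proj(c,X):
    q=np.array(c["intrinsics"])@(np.array(c["R"])@X+np.array(c["t"]));return q[:2]/q[2]
E
python3 - <<'E'
from workcell import *
from h import *
c=camera_model("top")
def rim(n,a,b,f,z=32.2,zf=35):
    A,B=plane(c,a,z),plane(c,b,z);F=plane(c,f,zf);m=(A+B)/2;n_=np.array([-(A-B)[1],(A-B)[0]]);print(n,"rimc",m.round(0),"dia",np.linalg.norm(A-B).round(0),"foot top",F.round(0),"axis yaw rim-normal",np.degrees(np.arctan2(*n_[::-1])).round(0)," m->foot",np.degrees(np.arctan2(*(F-m)[1::-1])).round(0),np.linalg.norm((F-m)[:2]).round(0))
g=lambda x,y,s,u0,v0:(u0+x/s,v0+y/s)
rim("A",g(145,270,9.09,146,203),g(338,185,9.09,146,203),g(112,45,9.09,146,203))
rim("B",g(85,125,9.09,306,148),g(240,255,9.09,306,148),g(290,45,9.09,306,148))
k=(3.703,178,127)
rim("S2",g(157,190,*k),g(243,185,*k),g(205,62,*k),50,50)
rim("S1",g(158,133,*k),g(243,133,*k),g(205,62,*k),50,50)
for p in [(162,290),(250,288),(150,90),(242,84)]: print("edge",plane(c,g(*p,*k),34).round(0))
for p in [(149,34),(241,26)]: print("platetop",plane(c,g(*p,*k),65).round(0))
w=camera_model("wrist");print({k:np.round(v,3).tolist() for k,v in w.items()})
E
```

```text
A rimc [428. 217.  32.] dia 66.0 foot top [486. 257.  35.] axis yaw rim-normal -157.0  m->foot 35.0 71.0
B rimc [ 591. -227.   32.] dia 65.0 foot top [ 638. -271.   35.] axis yaw rim-normal 137.0  m->foot -43.0 64.0
S2 rimc [567.  44.  50.] dia 67.0 foot top [669.  38.  50.] axis yaw rim-normal -178.0  m->foot -3.0 101.0
S1 rimc [611.  42.  50.] dia 67.0 foot top [669.  38.  50.] axis yaw rim-normal 179.0  m->foot -5.0 58.0
edge [490.  75.  34.]
edge [490.   7.  34.]
edge [651.  82.  34.]
edge [654.   9.  34.]
platetop [688.  81.  65.]
platetop [693.   9.  65.]
{'intrinsics': [[325.406, 0.0, 257.979], [0.0, 325.406, 186.647], [0.0, 0.0, 1.0]], 'R': [[0.336, 0.942, -0.002], [0.916, -0.327, 0.234], [0.22, -0.08, -0.972]], 't': [-573.588, -25.14, 389.001]}
```

```bash
cat >> h.py <<'E'
def plan(X,w=None):
    from workcell import state
    s=state();p=np.array(s["ee_pos"]);a=np.radians(s["ee_rot"][2])
    d=np.array(X)-p;yw=0 if w is None else -((w-np.degrees(a)+180)%360-180)
    tx=np.array([np.cos(a),np.sin(a)]);ty=np.array([np.sin(a),-np.cos(a)])
    print("t %.2f pos %s w %.1f F %s grip %.1f/%.1f -> x %.1f y %.1f z %.1f mm yaw %.3f"%(s["time_s"],p.round(1),np.degrees(a)%360,np.round(s["force"],1),s["gripper_width"],s["gripper_force"],d[:2]@tx,d[:2]@ty,-d[2],np.radians(yw)))
def snap(n,f):
    from workcell import grab_frame,camera_model
    c=camera_model(n);im=grab_frame(n);cv2.imwrite(f"pics/{f}.png",im[:,:,::-1]);np.save(f"pics/{f}.npy",c,allow_pickle=True);return c,im
E
python3 -m crank '[{"x":-0.035,"y":-0.02},{"x":-0.07,"y":-0.04},{"x":-0.105,"y":-0.06},{"x":-0.14,"y":-0.08},{"x":-0.175,"y":-0.1}]'
python3 -m crank '[{"x":-0.035,"y":-0.02,"yaw":-0.12},{"x":-0.07,"y":-0.04,"yaw":-0.24},{"x":-0.105,"y":-0.06,"yaw":-0.36},{"x":-0.14,"y":-0.08,"yaw":-0.48},{"x":-0.175,"y":-0.1,"yaw":-0.6}]'
python3 -m crank '[{"yaw":-0.12},{"yaw":-0.25},{"yaw":-0.25},{"yaw":-0.25},{"yaw":-0.25}]'
python3 - <<'E'
from h import *
plan([455,235,120],210)
c,im=snap("wrist","w1")
E
```

```text
t 0.10 pos [192.6 541.3 227.2] w 160.4 F [-0.2 -0.2  0. ] grip 91.1/0.0 -> x -349.9 y -200.7 z 107.2 mm yaw -0.865validation failed for argument at $[0]...
validation failed for argument at $[0]...
validation failed for argument at $[0]...
```

View pics/w1.png

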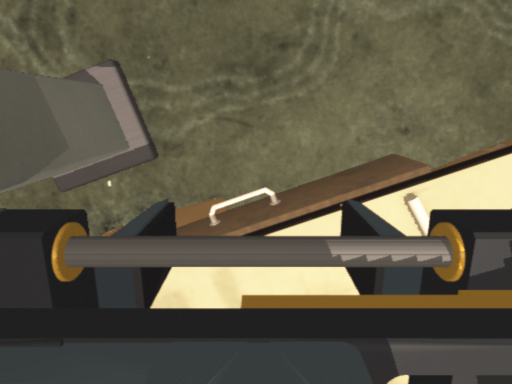

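The move was refused because every key must be given. The wrist picture only shows that its view lies on the tool's +x side, with the fingers at rows 210–330.

```bash

python3 -m crank '[{"grip":0.091,"x":-0.035,"y":-0.02,"z":0,"yaw":0},{"grip":0.091,"x":-0.07,"y":-0.04,"z":0,"yaw":0},{"grip":0.091,"x":-0.105,"y":-0.06,"z":0,"yaw":0},{"grip":0.091,"x":-0.14,"y":-0.08,"z":0,"yaw":0},{"grip":0.091,"x":-0.175,"y":-0.1,"z":0,"yaw":0}]'
python3 -m crank '[{"grip":0.091,"x":-0.035,"y":-0.02,"z":0,"yaw":0},{"grip":0.091,"x":-0.07,"y":-0.04,"z":0,"yaw":0},{"grip":0.091,"x":-0.105,"y":-0.06,"z":0,"yaw":-0.12},{"grip":0.091,"x":-0.14,"y":-0.08,"z":0,"yaw":-0.24},{"grip":0.091,"x":-0.14,"y":-0.1,"z":0,"yaw":-0.36}]'
python3 - <<'E'
from h import *
plan([455,235,120],210)
E
```

```text
time_s: 0.57
ee_pos: [324.7, 387.3, 227.7]
ee_rot: [-180.0, -0.0, 160.5]
force: [0.8, 0.8, -0.4]
gripper_width: 90.7
gripper_force: 0.0
time_s: 0.98
ee_pos: [426.4, 245.9, 227.7]
ee_rot: [-180.0, 0.2, -179.6]
force: [1.2, -0.4, -0.6]
gripper_width: 91.2
gripper_force: 0.0
t 0.98 pos [426.4 245.9 227.7] w 180.4 F [ 1.2 -0.4 -0.6] grip 91.2/0.0 -> x -28.5 y -11.1 z 107.7 mm yaw -0.517
```

```bash

python3 -m crank '[{"grip":0.091,"x":-0.02,"y":0.004,"z":0,"yaw":-0.11},{"grip":0.091,"x":-0.04,"y":0.008,"z":0,"yaw":-0.22},{"grip":0.091,"x":-0.06,"y":0.012,"z":0,"yaw":-0.33},{"grip":0.091,"x":-0.079,"y":0.016,"z":0,"yaw":-0.44},{"grip":0.091,"x":-0.079,"y":0.016,"z":0,"yaw":-0.51}]'
python3 -m crank '[{"grip":0.091,"x":0,"y":0,"z":0,"yaw":0},{"grip":0.091,"x":0,"y":0,"z":0,"yaw":0},{"grip":0.091,"x":0,"y":0,"z":0,"yaw":0},{"grip":0.091,"x":0,"y":0,"z":0,"yaw":0},{"grip":0.091,"x":0,"y":0,"z":0,"yaw":0}]'>/dev/null
python3 - <<'E'
from h import *
plan([455,235,120],210)
c,im=snap("wrist","w2")
for X in [(428,217,32),(482,255,18)]: print(proj(c,np.array(X)).round(0))
E
```

```text
time_s: 1.4
ee_pos: [504.6, 264.4, 227.2]
ee_rot: [-180.0, 0.1, -150.4]
force: [-0.1, -0.8, 1.1]
gripper_width: 90.6
gripper_force: 0.0
t 1.82 pos [501.  264.  228.1] w 209.4 F [-0.1  0.1  0.2] grip 90.7/0.0 -> x 54.3 y -2.7 z 108.1 mm yaw -0.011
[253.  88.]
[259. 150.]
```

View pics/w2.png

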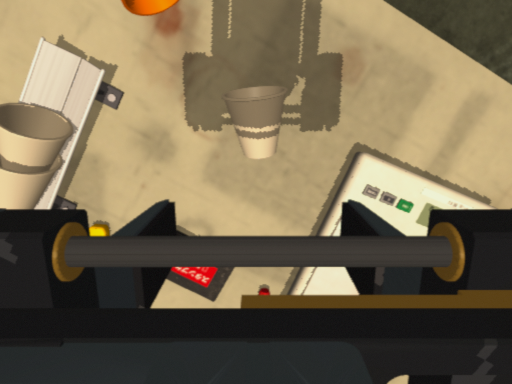

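Wrist picture: tub A with rim ends at about (223,98) and (290,92). Its foot ends are about (243,153) and (279,151). The sleeve shows at left (30,140), with sleeve_2's rim ends near (-3,125) and (71,130).

```bash

python3 - <<'E'
from h import *
c=np.load("pics/w2.npy",allow_pickle=True).item()
a,b=plane(c,(223,98),32),plane(c,(290,92),32);f,g=plane(c,(243,153),18),plane(c,(279,151),18)
m=(a+b)/2;n=(f+g)/2;d=n-m
print(m,np.linalg.norm(a-b),n,np.linalg.norm(f-g),"len",np.linalg.norm(d[:2]),"yaw",np.degrees(np.arctan2(d[1],d[0])),"rimnormal",np.degrees(np.arctan2(*(a-b)[1::-1]))-90)
u=d[:2]/np.linalg.norm(d[:2])
G=m[:2]+u*20
print(G)
w=np.degrees(np.arctan2(u[1],u[0]))+180
plan([G[0],G[1],36.0],w)
E
```

```text
[432.3955762  223.54152628  32.        ] 70.08770442533698 [483.4869028  257.98475973  18.        ] 40.67473300277004 len 61.61704296614698 yaw 33.98589145886293 rimnormal -145.7479643389952
[448.97908107 234.72130116]
t 1.87 pos [501.1 264.  228.2] w 209.4 F [ 0.  -0.8 -0.3] grip 91.0/0.0 -> x 59.8 y 0.0 z 192.2 mm yaw -0.080
```

```bash

python3 -m crank '[{"grip":0.091,"x":0.02,"y":0,"z":0.02,"yaw":-0.04},{"grip":0.091,"x":0.04,"y":0,"z":0.05,"yaw":-0.08},{"grip":0.091,"x":0.06,"y":0,"z":0.08,"yaw":-0.08},{"grip":0.091,"x":0.06,"y":0,"z":0.11,"yaw":-0.08},{"grip":0.091,"x":0.06,"y":0,"z":0.13,"yaw":-0.08}]' >/dev/null
python3 -m crank '[{"grip":0.091,"x":0,"y":0,"z":0.025,"yaw":0},{"grip":0.091,"x":0,"y":0,"z":0.045,"yaw":0},{"grip":0.091,"x":0,"y":0,"z":0.06,"yaw":0},{"grip":0.091,"x":0,"y":0,"z":0.067,"yaw":0},{"grip":0.091,"x":0,"y":0,"z":0.067,"yaw":0}]' >/dev/null
python3 -m crank '[{"grip":0.091,"x":0,"y":0,"z":0,"yaw":0},{"grip":0.075,"x":0,"y":0,"z":0,"yaw":0},{"grip":0.07,"x":0,"y":0,"z":0,"yaw":0},{"grip":0.05,"x":0,"y":0,"z":0,"yaw":0},{"grip":0.05,"x":0,"y":0,"z":0,"yaw":0}]' 8
python3 -m crank '[{"grip":0.05,"x":0,"y":0,"z":0,"yaw":0},{"grip":0.05,"x":0,"y":0,"z":0,"yaw":0},{"grip":0.05,"x":0,"y":0,"z":0,"yaw":0},{"grip":0.05,"x":0,"y":0,"z":0,"yaw":0},{"grip":0.05,"x":0,"y":0,"z":0,"yaw":0}]' 8
```

```text
time_s: 3.12
ee_pos: [449.5, 234.7, 31.6]
ee_rot: [-180.0, 0.1, -146.0]
force: [0.2, 0.4, -0.7]
gripper_width: 67.0
gripper_force: 0.0
time_s: 3.53
ee_pos: [449.4, 234.6, 31.3]
ee_rot: [-180.0, 0.0, -146.0]
force: [-1.0, 0.1, 4.0]
gripper_width: 61.2
gripper_force: 7.7
```

```bash

python3 -m crank '[{"grip":0.05,"x":0,"y":0,"z":-0.01,"yaw":0},{"grip":0.05,"x":0,"y":0,"z":-0.03,"yaw":0},{"grip":0.05,"x":0,"y":0,"z":-0.05,"yaw":0},{"grip":0.05,"x":0,"y":0,"z":-0.07,"yaw":0},{"grip":0.05,"x":0,"y":0,"z":-0.08,"yaw":0}]'
python3 - <<'E'
from h import *
c,im=snap("wrist","w3");c2,s=snap("scene","s3")
X=np.array([449,235,115]);u,v=proj(c2,X).astype(int)
k=s[v-56:v+56,u-56:u+56]
out=np.hstack([cv2.resize(im,(460,345)),cv2.resize(k,(340,345),interpolation=cv2.INTER_CUBIC)])
cv2.imwrite("pics/v3.png",out[:,:,::-1]);print(u,v)
E
```

```text
time_s: 3.95
ee_pos: [450.0, 235.0, 113.3]
ee_rot: [-180.0, 0.2, -146.0]
force: [0.3, 0.4, -0.7]
gripper_width: 61.3
gripper_force: 7.8
194 152
```

View pics/v3.png

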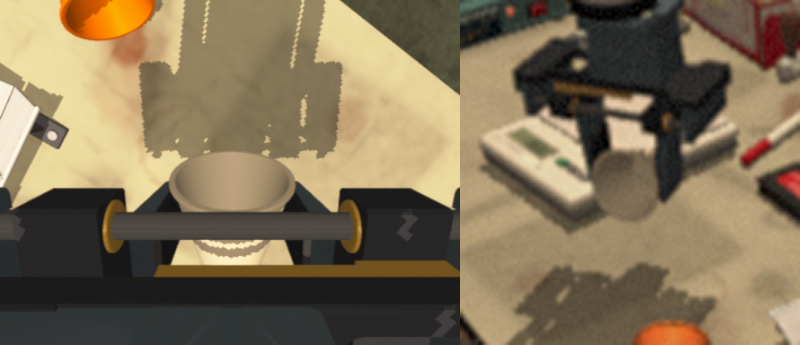

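The picture shows the tub held level: rim ends at full-frame (187,206) and (327,206), mouth tilt about 13° from the ellipse ratio. I now carry it high and look down on the sleeve.

```bash

python3 -m crank '[{"grip":0.05,"x":0,"y":-0.015,"z":-0.025,"yaw":0},{"grip":0.05,"x":-0.005,"y":-0.04,"z":-0.05,"yaw":0},{"grip":0.05,"x":-0.01,"y":-0.07,"z":-0.077,"yaw":0},{"grip":0.05,"x":-0.015,"y":-0.105,"z":-0.077,"yaw":0},{"grip":0.05,"x":-0.02,"y":-0.14,"z":-0.077,"yaw":0}]' >/dev/null
python3 -m crank '[{"grip":0.05,"x":-0.005,"y":-0.035,"z":0,"yaw":0.08},{"grip":0.05,"x":-0.01,"y":-0.07,"z":0,"yaw":0.16},{"grip":0.05,"x":-0.015,"y":-0.1,"z":0,"yaw":0.24},{"grip":0.05,"x":-0.02,"y":-0.115,"z":0,"yaw":0.32},{"grip":0.05,"x":-0.021,"y":-0.121,"z":0,"yaw":0.4}]' >/dev/null
python3 -m crank '[{"grip":0.05,"x":0,"y":0,"z":0,"yaw":0.1},{"grip":0.05,"x":0,"y":0,"z":0,"yaw":0.193},{"grip":0.05,"x":0,"y":0,"z":0,"yaw":0.193},{"grip":0.05,"x":0,"y":0,"z":0,"yaw":0.193},{"grip":0.05,"x":0,"y":0,"z":0,"yaw":0.193}]'
python3 - <<'E'
from h import *
c,im=snap("wrist","w4")
cv2.imwrite("pics/v4.png",cv2.resize(im,(800,600))[:,:,::-1])
c=np.load("pics/w3.npy",allow_pickle=True).item()
print("held rim centre at w3",np.array(c["R"]).T@(np.linalg.inv(c["intrinsics"])@[257,203,1]*153-np.array(c["t"])))
plan([630,42,190],180)
E
```

```text
time_s: 5.3
ee_pos: [628.7, 41.2, 187.0]
ee_rot: [180.0, -0.1, -179.9]
force: [0.6, -0.8, 0.2]
gripper_width: 61.4
gripper_force: 7.8
held rim centre at w3 [431.21038108 221.79438635 122.25971769]
t 5.35 pos [628.8  41.3 187.3] w 180.1 F [0.2 0.5 0.3] grip 61.3/7.8 -> x -1.2 y 0.7 z -2.7 mm yaw 0.002
```

View pics/v4.png

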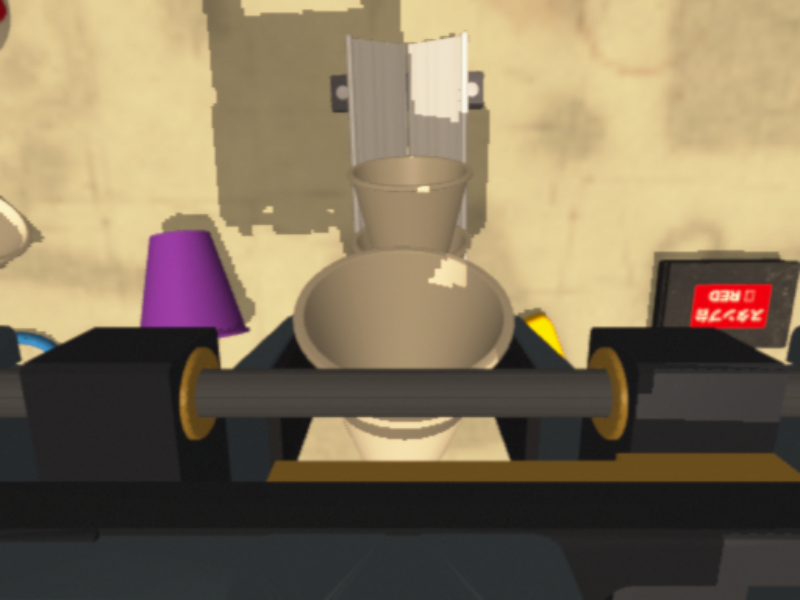

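Picture v4 (÷1.5625 for true pixels): sleeve_2's rim ends are at (349,172) and (470,172). The held tub's rim ends are at (295,310) and (515,310). The trough's near edge ends are at (348,38) and (467,35), with the fold along x≈409.

```bash
python3 - <<'E'
from h import *
c=np.load("pics/w4.npy",allow_pickle=True).item();k=1.5625
P=lambda x,y,z:plane(c,(x/k,y/k),z)
for n,a,b,z in [("S2rim",(349,172),(470,172),52),("S1rim",(352,238),(468,238),52),("held",(295,310),(515,310),192),("heldz196",(295,310),(515,310),196),("near edge",(348,38),(467,35),34),("fold",(409,40),(409,150),16)]:
    A,B=P(*a,z),P(*b,z);print(n,A.round(1),B.round(1),"mid",((A+B)/2).round(1),np.linalg.norm(A-B).round(1))
E
```

```text
S2rim [563.9  10.5  52. ] [563.8  77.9  52. ] mid [563.9  44.2  52. ] 67.4
S1rim [600.8  11.4  52. ] [600.7  78.   52. ] mid [600.8  44.7  52. ] 66.6
held [604.8   7.4 192. ] [604.7  75.2 192. ] mid [604.7  41.3 192. ] 67.8
heldz196 [603.6   8.3 196. ] [603.6  74.3 196. ] mid [603.6  41.3 196. ] 66.0
near edge [491.2   9.8  34. ] [489.6  76.2  34. ] mid [490.4  43.   34. ] 66.4
fold [488.   44.1  16. ] [550.7  44.3  16. ] mid [519.4  44.2  16. ] 62.7
```

```bash

python3 -m crank '[{"grip":0.05,"x":0.02,"y":0.001,"z":0,"yaw":0},{"grip":0.05,"x":0.05,"y":0.002,"z":0,"yaw":0},{"grip":0.05,"x":0.08,"y":0.003,"z":0,"yaw":0},{"grip":0.05,"x":0.115,"y":0.003,"z":0,"yaw":0},{"grip":0.05,"x":0.131,"y":0.003,"z":0,"yaw":0}]' >/dev/null
python3 -m crank '[{"grip":0.05,"x":0,"y":0,"z":0.025,"yaw":0},{"grip":0.05,"x":0,"y":0,"z":0.06,"yaw":0},{"grip":0.05,"x":0,"y":0,"z":0.09,"yaw":0},{"grip":0.05,"x":0,"y":0,"z":0.115,"yaw":0},{"grip":0.05,"x":0,"y":0,"z":0.125,"yaw":0}]' >/dev/null
python3 -m crank '[{"grip":0.05,"x":-0.005,"y":0,"z":0,"yaw":0},{"grip":0.05,"x":-0.01,"y":0,"z":0,"yaw":0},{"grip":0.05,"x":-0.015,"y":0,"z":0,"yaw":0},{"grip":0.05,"x":-0.018,"y":0,"z":0,"yaw":0},{"grip":0.05,"x":-0.018,"y":0,"z":0,"yaw":0}]'
python3 - <<'E'
from h import *
c2,s=snap("scene","s5");c,t=snap("top","t5")
u,v=proj(c2,np.array([560,44,50])).astype(int)
k=s[v-38:v+38,u-50:u+50]
u,v=proj(c,np.array([560,44,50])).astype(int);k2=t[v-38:v+38,u-50:u+50]
out=np.hstack([cv2.resize(x,(400,304),interpolation=cv2.INTER_CUBIC) for x in(k,k2)])
cv2.imwrite("pics/v5.png",out[:,:,::-1])
plan([542,44,58],180)
E
```

```text
time_s: 6.6
ee_pos: [518.3, 44.1, 64.4]
ee_rot: [180.0, 0.2, -180.0]
force: [-0.2, -0.4, -0.8]
gripper_width: 61.0
gripper_force: 7.8
t 6.70 pos [516.7  44.1  63.7] w 180.0 F [-0.1  0.8 -1.2] grip 61.3/7.8 -> x -25.3 y -0.1 z 5.7 mm yaw 0.000
```

View pics/v5.png

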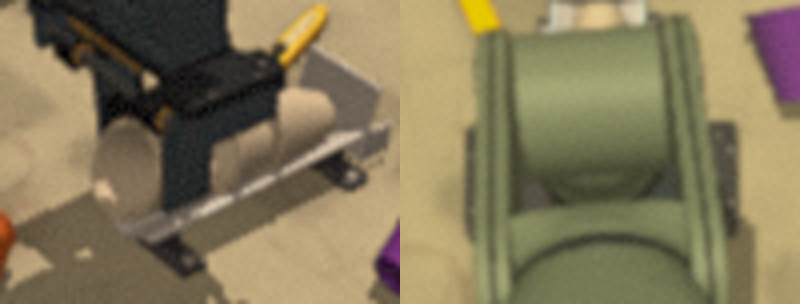

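Scene crop: the held tub (130,175) is in line with the sleeve (240,150), fingers clear of the trough edges. I insert it, release and back off.

```bash

python3 -m crank '[{"grip":0.05,"x":-0.006,"y":0,"z":0.001,"yaw":0},{"grip":0.05,"x":-0.012,"y":0,"z":0.002,"yaw":0},{"grip":0.05,"x":-0.018,"y":0,"z":0.003,"yaw":0},{"grip":0.05,"x":-0.022,"y":0,"z":0.004,"yaw":0},{"grip":0.05,"x":-0.024,"y":0,"z":0.004,"yaw":0}]'
python3 -m crank '[{"grip":0.05,"x":0,"y":0,"z":0.001,"yaw":0},{"grip":0.05,"x":0,"y":0,"z":0.002,"yaw":0},{"grip":0.05,"x":0,"y":0,"z":0.003,"yaw":0},{"grip":0.05,"x":0,"y":0,"z":0.004,"yaw":0},{"grip":0.05,"x":0,"y":0,"z":0.004,"yaw":0}]'
```

```text
time_s: 7.12
ee_pos: [540.8, 44.2, 58.7]
ee_rot: [180.0, -0.0, -180.0]
force: [-1.6, 0.9, 1.1]
gripper_width: 61.3
gripper_force: 7.6
time_s: 7.53
ee_pos: [539.7, 44.1, 54.7]
ee_rot: [180.0, -0.0, -180.0]
force: [-0.8, 1.0, 0.8]
gripper_width: 61.4
gripper_force: 7.6
```

```bash

python3 -m crank '[{"grip":0.091,"x":0,"y":0,"z":0,"yaw":0},{"grip":0.091,"x":0,"y":0,"z":0,"yaw":0},{"grip":0.091,"x":0,"y":0,"z":0,"yaw":0},{"grip":0.091,"x":0,"y":0,"z":0,"yaw":0},{"grip":0.091,"x":0.005,"y":0,"z":0,"yaw":0}]'
python3 -m crank '[{"grip":0.091,"x":0.01,"y":0,"z":0,"yaw":0},{"grip":0.091,"x":0.025,"y":0,"z":0,"yaw":0},{"grip":0.091,"x":0.045,"y":0,"z":0,"yaw":0},{"grip":0.08,"x":0.06,"y":0,"z":0,"yaw":0},{"grip":0.055,"x":0.06,"y":0,"z":0,"yaw":0}]'
python3 -m crank '[{"grip":0.055,"x":0,"y":0,"z":0,"yaw":0},{"grip":0.055,"x":0,"y":0,"z":0,"yaw":0},{"grip":0.055,"x":0,"y":0,"z":0,"yaw":0},{"grip":0.055,"x":0,"y":0,"z":0,"yaw":0},{"grip":0.055,"x":0,"y":0,"z":0,"yaw":0}]'
python3 - <<'E'
from h import *
c2,s=snap("scene","s6");c,t=snap("top","t6")
u,v=proj(c2,np.array([560,44,50])).astype(int)
k=s[v-45:v+45,u-60:u+60]
u,v=proj(c,np.array([560,44,50])).astype(int);k2=t[v-45:v+45,u-60:u+60]
out=np.hstack([cv2.resize(x,(400,300),interpolation=cv2.INTER_CUBIC) for x in(k,k2)])
cv2.imwrite("pics/v6.png",out[:,:,::-1])
E
```

```text
time_s: 7.95
ee_pos: [536.1, 44.0, 55.1]
ee_rot: [180.0, 0.1, -180.0]
force: [0.5, -0.2, -0.4]
gripper_width: 90.5
gripper_force: 0.0
time_s: 8.37
ee_pos: [470.3, 43.9, 54.5]
ee_rot: [-180.0, -0.3, -180.0]
force: [-1.3, 0.3, 0.2]
gripper_width: 80.4
gripper_force: 0.0
time_s: 8.78
ee_pos: [475.8, 44.0, 54.9]
ee_rot: [180.0, 0.0, -180.0]
force: [0.4, -0.8, 0.3]
gripper_width: 54.9
gripper_force: 0.0
```

View pics/v6.png

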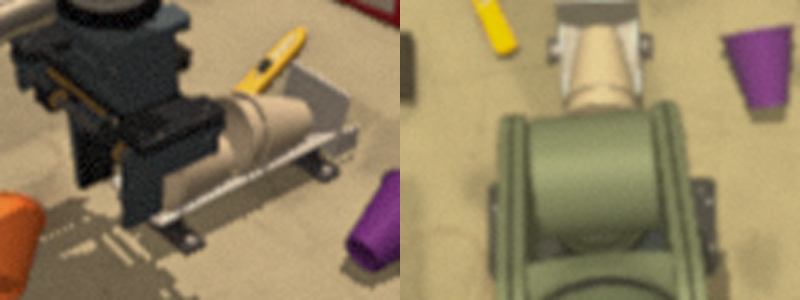

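Scene crop: tub 3 lies in the trough with its foot in the sleeve's mouth, and the fingers are behind its rim. Now a gentle push, watching the force.

```bash

python3 -m crank '[{"grip":0.055,"x":-0.006,"y":0,"z":0,"yaw":0},{"grip":0.055,"x":-0.011,"y":0,"z":0,"yaw":0},{"grip":0.055,"x":-0.016,"y":0,"z":0,"yaw":0},{"grip":0.055,"x":-0.021,"y":0,"z":0,"yaw":0},{"grip":0.055,"x":-0.026,"y":0,"z":0,"yaw":0}]'
python3 -m crank '[{"grip":0.055,"x":-0.004,"y":0,"z":0,"yaw":0},{"grip":0.055,"x":-0.008,"y":0,"z":0,"yaw":0},{"grip":0.055,"x":-0.012,"y":0,"z":0,"yaw":0},{"grip":0.055,"x":-0.016,"y":0,"z":0,"yaw":0},{"grip":0.055,"x":-0.02,"y":0,"z":0,"yaw":0}]'
```

```text
time_s: 9.3
ee_pos: [501.2, 44.1, 54.8]
ee_rot: [180.0, -0.1, -180.0]
force: [-1.3, 0.5, 0.2]
gripper_width: 55.1
gripper_force: 0.8
time_s: 9.72
ee_pos: [512.2, 44.3, 53.7]
ee_rot: [180.0, -1.2, -180.0]
force: [-19.7, 1.1, 10.9]
gripper_width: 55.0
gripper_force: 21.3
```

```bash

python3 -m crank '[{"grip":0.055,"x":0.01,"y":0,"z":0,"yaw":0},{"grip":0.055,"x":0.03,"y":0,"z":0,"yaw":0},{"grip":0.055,"x":0.045,"y":0,"z":-0.01,"yaw":0},{"grip":0.055,"x":0.05,"y":0,"z":-0.04,"yaw":0},{"grip":0.055,"x":0.05,"y":0,"z":-0.08,"yaw":0}]'
python3 -m crank '[{"grip":0.055,"x":0,"y":0,"z":-0.04,"yaw":0},{"grip":0.055,"x":-0.03,"y":0,"z":-0.08,"yaw":0},{"grip":0.055,"x":-0.07,"y":0,"z":-0.08,"yaw":0},{"grip":0.055,"x":-0.11,"y":0,"z":-0.08,"yaw":0},{"grip":0.055,"x":-0.15,"y":0,"z":-0.08,"yaw":0}]'>/dev/null
python3 -m crank '[{"grip":0.055,"x":-0.01,"y":0,"z":0,"yaw":0},{"grip":0.055,"x":-0.02,"y":0,"z":0,"yaw":0},{"grip":0.055,"x":-0.02,"y":0,"z":0,"yaw":0},{"grip":0.055,"x":-0.02,"y":0,"z":0,"yaw":0},{"grip":0.055,"x":-0.02,"y":0,"z":0,"yaw":0}]'
python3 - <<'E'
from h import *
c,w=snap("wrist","w7");c2,s=snap("scene","s7");c3,t=snap("top","t7")
def m(x,d=0):
    g=cv2.cvtColor(x[:,:,::-1].copy(),cv2.COLOR_BGR2HSV);return g
# axial brightness profile along the trough in the wrist view and rough rim edges
for y in (44,):
  row=[]
  for X in range(490,690,4):
    p=proj(c,np.array([X,y,75.]));u,v=np.round(p).astype(int)
    row.append((X,int(w[v,u].sum()) if 0<=v<384 and 0<=u<512 else -1))
  print(row)
E
```

```text
time_s: 10.13
ee_pos: [467.8, 43.8, 133.4]
ee_rot: [-180.0, -0.4, -180.0]
force: [2.1, -0.3, -0.4]
gripper_width: 55.1
gripper_force: 0.0
time_s: 10.97
ee_pos: [640.1, 44.1, 214.9]
ee_rot: [180.0, -0.0, -180.0]
force: [0.5, 0.4, -0.3]
gripper_width: 54.8
gripper_force: 0.0
[(490, 395), (494, 395), (498, 398), (502, 395), (506, 395), (510, 395), (514, 395), (518, 400), (522, 397), (526, 396), (530, 396), (534, 397), (538, 397), (542, 385), (546, 376), (550, 359), (554, 367), (558, 358), (562, 362), (566, 379), (570, 380), (574, 376), (578, 373), (582, 362), (586, 368), (590, 456), (594, 456), (598, 453), (602, 456), (606, 451), (610, 430), (614, 660), (618, 395), (622, 394), (626, 647), (630, 662), (634, 662), (638, 661), (642, 660), (646, 660), (650, 660), (654, 659), (658, 660), (662, 658), (666, 659), (670, 660), (674, 658), (678, 342), (682, 339), (686, 483)]
```

```bash

python3 -m crank '[{"grip":0.091,"x":0,"y":-0.02,"z":0,"yaw":0},{"grip":0.091,"x":0,"y":-0.055,"z":0,"yaw":0},{"grip":0.091,"x":0,"y":-0.09,"z":0,"yaw":0},{"grip":0.091,"x":0,"y":-0.13,"z":0,"yaw":0},{"grip":0.091,"x":0,"y":-0.165,"z":0,"yaw":0}]'>/dev/null
python3 -m crank '[{"grip":0.091,"x":0,"y":-0.035,"z":0,"yaw":0.12},{"grip":0.091,"x":-0.005,"y":-0.07,"z":0,"yaw":0.24},{"grip":0.091,"x":-0.01,"y":-0.105,"z":0,"yaw":0.36},{"grip":0.091,"x":-0.01,"y":-0.14,"z":0,"yaw":0.48},{"grip":0.091,"x":-0.01,"y":-0.16,"z":0,"yaw":0.6}]'>/dev/null
python3 -m crank '[{"grip":0.091,"x":0,"y":0,"z":0,"yaw":0.1},{"grip":0.091,"x":0,"y":0,"z":0,"yaw":0.15},{"grip":0.091,"x":0,"y":0,"z":0,"yaw":0.15},{"grip":0.091,"x":0,"y":0,"z":0,"yaw":0.15},{"grip":0.091,"x":0,"y":0,"z":0,"yaw":0.15}]'
python3 - <<'E'
from h import *
c,im=snap("wrist","w8");ct,t=snap("top","t8");cs,s=snap("scene","s8")
C=cv2.INTER_CUBIC
w7=cv2.imread("pics/w7.png")[:,:,::-1]
c7=np.load("pics/w7.npy",allow_pickle=True).item()
pb=proj(c,np.array([612,-247,25.]));p7=proj(c7,np.array([570,44,50.]));print(pb,p7)
def cr(x,p,w,h):
    u0,v0=int(np.clip(p[0]-w/2,0,512-w)),int(np.clip(p[1]-h/2,0,384-h));print(u0,v0,w,h);return cv2.resize(x[v0:v0+h,u0:u0+w],(400,300),interpolation=C)
ps=proj(cs,np.array([580,44,50.]));pt=proj(ct,np.array([580,44,50.]))
out=np.vstack([np.hstack([cr(w7,p7,160,120),cr(im,pb,160,120)]),np.hstack([cr(s,ps,80,60),cr(t,pt,80,60)])])
cv2.imwrite("pics/v8.png",out[:,:,::-1])
E
```

```text
time_s: 12.37
ee_pos: [650.6, -280.5, 215.3]
ee_rot: [180.0, 0.0, 137.1]
force: [-0.4, -0.0, -0.2]
gripper_width: 90.7
gripper_force: 0.0
[256.99007911 122.56713429] [258.34602046 104.03799235]
178 44 160 120
176 62 160 120
233 155 80 60
191 143 80 60
```

View pics/v8.png

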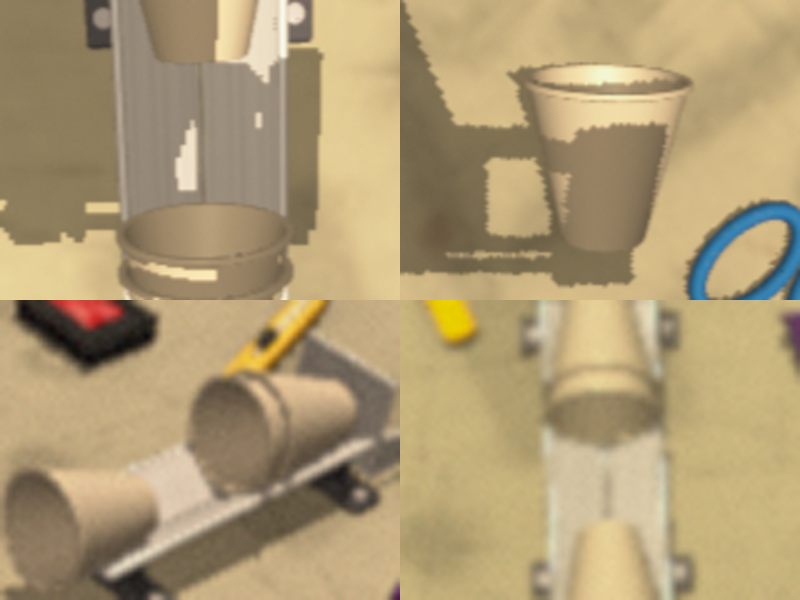

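The last picture shows tub 3 didn't enter. It lies at the open end of the trough with its foot at crop (205,58). S2 is now seated in S1, with its rim ends at crop (117,240) and (290,240). Tub B (top right) has rim ends (525,78) and (693,85), and foot ends (563,238) and (640,245).

```bash
python3 - <<'E'
from h import *
L=lambda n:np.load(f"pics/{n}.npy",allow_pickle=True).item()
c=L("w7");q=lambda x,y:(178+x/2.5,44+y/2.5)
for n,a,b,z in [("S2rim",(117,240),(290,240),56),("S1rim",(118,268),(292,268),52.5),("t3foot",(160,57),(250,57),36),("fold",(203,70),(203,200),16)]:
    A,B=plane(c,q(*a),z),plane(c,q(*b),z);print(n,A.round(1),B.round(1),((A+B)/2).round(1),np.linalg.norm(A-B).round(1))
c=L("t8");q=lambda x,y:(191+(x-400)/5,143+(y-300)/5)
for n,a,b,z in [("S2rim",(547,410),(660,410),56),("S1rim",(550,380),(660,380),52.5),("t3foottop",(585,528),(633,528),50),("foot1",(565,300),(650,300),50)]:
    A,B=plane(c,q(*a),z),plane(c,q(*b),z);print("top",n,((A+B)/2).round(1),np.linalg.norm(A-B).round(1))
c=L("w8");q=lambda x,y:(176+(x-400)/2.5,62+y/2.5)
a,b=plane(c,q(525,78),32),plane(c,q(693,85),32);f,g=plane(c,q(563,238),18),plane(c,q(640,245),18)
m=(a+b)/2;n=(f+g)/2;d=n-m
print("B",m,np.linalg.norm(a-b),n,np.linalg.norm(f-g),np.linalg.norm(d[:2]),"yaw",np.degrees(np.arctan2(d[1],d[0])),"rimperp",np.degrees(np.arctan2(*(a-b)[1::-1]))-90)
E
```

```text
S2rim [603.6  11.7  56. ] [603.6  78.3  56. ] [603.6  45.   56. ] 66.6
S1rim [614.8  11.5  52.5] [614.9  79.7  52.5] [614.9  45.6  52.5] 68.2
t3foot [534.7  28.1  36. ] [534.8  63.1  36. ] [534.7  45.6  36. ] 35.0
fold [537.5  44.9  16. ] [590.3  44.9  16. ] [563.9  44.9  16. ] 52.9
top S2rim [603.3  43.6  56. ] 65.2
top S1rim [622.   42.4  52.5] 63.8
top t3foottop [535.  42.  50.] 27.6
top foot1 [670.8  40.1  50. ] 49.7
B [ 593.43323473 -226.0521593    32.        ] 67.50219727970072 [ 640.24550785 -273.89846386   18.        ] 33.82422450618213 66.9377156357557 yaw -45.62586278265428 rimperp -225.22572980465532
```

Tub 3's foot had been catching S2's lower lip. S1 and S2 are now home, so I go back and regrip tub 3 right at its rim. Then I can carry it down the sleeve's axis almost to the end before letting go.

```bash

python3 -m crank '[{"grip":0.091,"x":0.025,"y":0.008,"z":0,"yaw":0},{"grip":0.091,"x":0.06,"y":0.018,"z":0,"yaw":0},{"grip":0.091,"x":0.1,"y":0.03,"z":0,"yaw":0},{"grip":0.091,"x":0.14,"y":0.043,"z":0,"yaw":0},{"grip":0.091,"x":0.178,"y":0.056,"z":0,"yaw":0}]'>/dev/null
python3 -m crank '[{"grip":0.091,"x":0.04,"y":0.012,"z":0,"yaw":-0.12},{"grip":0.091,"x":0.08,"y":0.024,"z":0,"yaw":-0.24},{"grip":0.091,"x":0.12,"y":0.036,"z":0,"yaw":-0.36},{"grip":0.091,"x":0.155,"y":0.05,"z":0,"yaw":-0.48},{"grip":0.091,"x":0.177,"y":0.057,"z":0,"yaw":-0.6}]'>/dev/null
python3 -m crank '[{"grip":0.091,"x":0,"y":0,"z":0.03,"yaw":-0.1},{"grip":0.091,"x":0,"y":0,"z":0.06,"yaw":-0.15},{"grip":0.091,"x":0,"y":0,"z":0.06,"yaw":-0.15},{"grip":0.091,"x":0,"y":0,"z":0.06,"yaw":-0.15},{"grip":0.091,"x":0,"y":0,"z":0.06,"yaw":-0.15}]'
python3 - <<'E'
from h import *
plan([468,44.5,52],180)
E
```

```text
time_s: 13.77
ee_pos: [469.0, 43.7, 156.3]
ee_rot: [180.0, 0.1, 180.0]
force: [-0.1, 0.1, 0.4]
gripper_width: 90.9
gripper_force: 0.0
t 13.77 pos [469.   43.7 156.3] w 180.0 F [-0.1  0.1  0.4] grip 90.9/0.0 -> x 1.0 y 0.8 z 104.3 mm yaw -0.001
```

```bash

python3 -m crank '[{"grip":0.091,"x":0.001,"y":0.001,"z":0.025,"yaw":0},{"grip":0.091,"x":0.001,"y":0.001,"z":0.055,"yaw":0},{"grip":0.091,"x":0.001,"y":0.001,"z":0.085,"yaw":0},{"grip":0.091,"x":0.001,"y":0.001,"z":0.1,"yaw":0},{"grip":0.091,"x":0.001,"y":0.001,"z":0.104,"yaw":0}]'>/dev/null
python3 -m crank '[{"grip":0.08,"x":0,"y":0,"z":0,"yaw":0},{"grip":0.07,"x":0,"y":0,"z":0,"yaw":0},{"grip":0.06,"x":0,"y":0,"z":0,"yaw":0},{"grip":0.055,"x":0,"y":0,"z":0,"yaw":0},{"grip":0.055,"x":0,"y":0,"z":0,"yaw":0}]' 9
python3 -m crank '[{"grip":0.055,"x":0,"y":0,"z":0,"yaw":0},{"grip":0.055,"x":0,"y":0,"z":0,"yaw":0},{"grip":0.055,"x":0,"y":0,"z":0,"yaw":0},{"grip":0.055,"x":0,"y":0,"z":0,"yaw":0},{"grip":0.055,"x":0,"y":0,"z":0,"yaw":0}]' 9
```

```text
time_s: 14.6
ee_pos: [467.4, 44.4, 52.1]
ee_rot: [-180.0, 0.1, -180.0]
force: [-1.1, -2.1, 2.3]
gripper_width: 65.0
gripper_force: 9.0
time_s: 15.02
ee_pos: [466.4, 44.4, 51.1]
ee_rot: [-180.0, -0.1, -180.0]
force: [-2.2, -3.0, 6.3]
gripper_width: 64.2
gripper_force: 9.0
```

```bash

python3 -m crank '[{"grip":0.055,"x":0,"y":0,"z":-0.008,"yaw":0},{"grip":0.055,"x":-0.005,"y":0,"z":-0.016,"yaw":0},{"grip":0.055,"x":-0.015,"y":0,"z":-0.024,"yaw":0},{"grip":0.055,"x":-0.025,"y":0,"z":-0.029,"yaw":0},{"grip":0.055,"x":-0.033,"y":0,"z":-0.029,"yaw":0}]'
python3 - <<'E'
from h import *
c,im=snap("wrist","w9");g=im.sum(2)//3
w4=cv2.imread("pics/w4.png");g4=w4.astype(int).sum(2)//3
print("now",g[120:244:3,257].tolist());print("w4",g4[120:244:3,257].tolist())
print("row now",g[195,160:352:4].tolist());print("row w4",g4[198,160:352:4].tolist())
E
```

```text
time_s: 15.43
ee_pos: [501.9, 45.2, 81.3]
ee_rot: [179.9, 0.2, -180.0]
force: [-0.3, 0.2, -1.3]
gripper_width: 64.9
gripper_force: 9.0
now [130, 131, 131, 131, 132, 132, 133, 132, 131, 131, 132, 131, 131, 132, 132, 131, 131, 130, 131, 130, 129, 131, 126, 153, 155, 154, 154, 154, 154, 132, 160, 157, 156, 157, 156, 156, 157, 156, 155, 53, 66, 66]
w4 [144, 134, 135, 134, 134, 134, 135, 134, 136, 134, 134, 134, 134, 126, 144, 143, 142, 143, 143, 143, 143, 143, 143, 143, 143, 143, 142, 143, 143, 143, 143, 143, 143, 143, 143, 144, 143, 143, 141, 50, 61, 62]
row now [127, 127, 129, 129, 130, 129, 129, 181, 195, 130, 127, 169, 141, 146, 149, 149, 147, 149, 148, 149, 148, 149, 144, 149, 154, 150, 154, 155, 151, 154, 151, 155, 156, 153, 150, 148, 165, 125, 200, 207, 205, 206, 207, 132, 126, 123, 173, 201]
row w4 [120, 193, 198, 202, 201, 203, 205, 157, 122, 87, 93, 100, 105, 110, 115, 119, 123, 128, 131, 133, 137, 139, 140, 142, 143, 143, 144, 144, 143, 141, 139, 137, 136, 132, 128, 126, 123, 116, 112, 106, 102, 124, 153, 175, 127, 126, 106, 176]
```

```bash
python3 - <<'E'
from h import *
for f in("w4","w9"):
    g=cv2.GaussianBlur(cv2.imread(f"pics/{f}.png",0),(3,3),0).astype(int)
    for r in range(156,238,8):
        d=np.abs(g[r,2:]-g[r,:-2]);cols=[u+1 for u in range(170,345) if d[u]>18 and d[u]==d[u-2:u+3].max()]
        print(f,r,cols)
E
```

```text
w4 156 [219, 301]
w4 164 [221, 296]
w4 172 [206, 278, 298, 309]
w4 180 [197, 274, 298, 318]
w4 188 [191, 324]
w4 196 [188, 195, 327]
w4 204 [182, 187, 194, 322, 329, 334, 341, 342]
w4 212 [174, 188, 196, 321, 328, 342]
w4 220 [191, 200, 317, 326]
w4 228 [196, 310, 321]
w4 236 [202, 315]
w9 156 [261, 279]
w9 164 []
w9 172 []
w9 180 []
w9 188 []
w9 196 [188, 193, 202, 205, 305, 310, 330, 343]
w9 204 [179, 199, 255, 306, 317, 337]
w9 212 [199, 206, 306, 313, 317]
w9 220 [199, 203, 207, 229, 233, 287, 296, 306, 312, 317]
w9 228 [199, 317]
w9 236 [196, 319]
```

The edge profile fits a rim ellipse centred near row 243 with the expected 129 px width, so the tub is still tilted about 11–13°. Now I insert it along the axis.

```bash

python3 -m crank '[{"grip":0.055,"x":-0.008,"y":0,"z":0.002,"yaw":0},{"grip":0.055,"x":-0.016,"y":0,"z":0.004,"yaw":0},{"grip":0.055,"x":-0.024,"y":0,"z":0.006,"yaw":0},{"grip":0.055,"x":-0.032,"y":0,"z":0.008,"yaw":0},{"grip":0.055,"x":-0.038,"y":0,"z":0.0095,"yaw":0}]'
python3 -m crank '[{"grip":0.055,"x":-0.004,"y":0,"z":0.001,"yaw":0},{"grip":0.055,"x":-0.008,"y":0,"z":0.002,"yaw":0},{"grip":0.055,"x":-0.012,"y":0,"z":0.003,"yaw":0},{"grip":0.055,"x":-0.016,"y":0,"z":0.004,"yaw":0},{"grip":0.055,"x":-0.02,"y":0,"z":0.005,"yaw":0}]'
```

```text
time_s: 15.9
ee_pos: [538.8, 44.7, 69.8]
ee_rot: [180.0, -0.0, -180.0]
force: [0.1, -1.0, -0.3]
gripper_width: 64.4
gripper_force: 9.0
time_s: 16.32
ee_pos: [558.2, 44.7, 65.4]
ee_rot: [180.0, -0.0, -180.0]
force: [-0.3, 0.2, -0.2]
gripper_width: 64.7
gripper_force: 9.0
```

```bash

python3 -m crank '[{"grip":0.055,"x":-0.004,"y":0,"z":0.001,"yaw":0},{"grip":0.055,"x":-0.008,"y":0,"z":0.002,"yaw":0},{"grip":0.055,"x":-0.012,"y":0,"z":0.003,"yaw":0},{"grip":0.055,"x":-0.014,"y":0,"z":0.0035,"yaw":0},{"grip":0.055,"x":-0.014,"y":0,"z":0.0035,"yaw":0}]'
python3 -m crank '[{"grip":0.055,"x":-0.002,"y":0,"z":0.0005,"yaw":0},{"grip":0.055,"x":-0.004,"y":0,"z":0.001,"yaw":0},{"grip":0.055,"x":-0.005,"y":0,"z":0.001,"yaw":0},{"grip":0.055,"x":-0.006,"y":0,"z":0.0015,"yaw":0},{"grip":0.055,"x":-0.006,"y":0,"z":0.0015,"yaw":0}]'
```

```text
time_s: 16.73
ee_pos: [572.4, 44.7, 61.8]
ee_rot: [180.0, 0.0, -180.0]
force: [1.0, 0.3, -0.5]
gripper_width: 64.8
gripper_force: 9.0
time_s: 17.15
ee_pos: [578.1, 44.8, 60.4]
ee_rot: [180.0, 0.0, -180.0]
force: [-0.1, 0.9, -0.7]
gripper_width: 64.6
gripper_force: 9.0
```

```bash

python3 -m crank '[{"grip":0.07,"x":0,"y":0,"z":0,"yaw":0},{"grip":0.08,"x":0,"y":0,"z":0,"yaw":0},{"grip":0.091,"x":0,"y":0,"z":0,"yaw":0},{"grip":0.091,"x":0,"y":0,"z":0,"yaw":0},{"grip":0.091,"x":0,"y":0,"z":0,"yaw":0}]'
python3 -m crank '[{"grip":0.091,"x":0.008,"y":0,"z":0,"yaw":0},{"grip":0.091,"x":0.016,"y":0,"z":0,"yaw":0},{"grip":0.091,"x":0.026,"y":0,"z":0,"yaw":0},{"grip":0.091,"x":0.036,"y":0,"z":0,"yaw":0},{"grip":0.091,"x":0.042,"y":0,"z":0,"yaw":0}]'
python3 -m crank '[{"grip":0.055,"x":0,"y":0,"z":0,"yaw":0},{"grip":0.055,"x":0,"y":0,"z":0,"yaw":0},{"grip":0.055,"x":0,"y":0,"z":0,"yaw":0},{"grip":0.055,"x":0,"y":0,"z":0,"yaw":0},{"grip":0.055,"x":0,"y":0,"z":0,"yaw":0}]'
python3 -m crank '[{"grip":0.055,"x":-0.004,"y":0,"z":0,"yaw":0},{"grip":0.055,"x":-0.008,"y":0,"z":0,"yaw":0},{"grip":0.055,"x":-0.012,"y":0,"z":0,"yaw":0},{"grip":0.055,"x":-0.016,"y":0,"z":0,"yaw":0},{"grip":0.055,"x":-0.02,"y":0,"z":0,"yaw":0}]'
```

```text
time_s: 17.57
ee_pos: [577.9, 44.7, 60.5]
ee_rot: [180.0, 0.0, -180.0]
force: [0.9, -0.7, -0.0]
gripper_width: 90.6
gripper_force: 0.0
time_s: 17.98
ee_pos: [533.7, 44.7, 60.4]
ee_rot: [-180.0, -0.1, -180.0]
force: [-0.3, 0.2, -1.0]
gripper_width: 91.0
gripper_force: 0.0
time_s: 18.4
ee_pos: [536.4, 44.7, 60.5]
ee_rot: [180.0, 0.0, -180.0]
force: [0.2, 0.4, -0.3]
gripper_width: 60.4
gripper_force: 0.0
time_s: 18.82
ee_pos: [556.6, 44.7, 60.4]
ee_rot: [180.0, 0.0, -180.0]
force: [0.2, -0.5, 0.5]
gripper_width: 55.3
gripper_force: 0.0
```

```bash

python3 -m crank '[{"grip":0.055,"x":-0.002,"y":0,"z":0,"yaw":0},{"grip":0.055,"x":-0.004,"y":0,"z":0,"yaw":0},{"grip":0.055,"x":-0.006,"y":0,"z":0,"yaw":0},{"grip":0.055,"x":-0.007,"y":0,"z":0,"yaw":0},{"grip":0.055,"x":-0.008,"y":0,"z":0,"yaw":0}]'
python3 -m crank '[{"grip":0.055,"x":-0.001,"y":0,"z":0,"yaw":0},{"grip":0.055,"x":-0.002,"y":0,"z":0,"yaw":0},{"grip":0.055,"x":-0.003,"y":0,"z":0,"yaw":0},{"grip":0.055,"x":-0.003,"y":0,"z":0,"yaw":0},{"grip":0.055,"x":-0.003,"y":0,"z":0,"yaw":0}]'
```

```text
time_s: 19.23
ee_pos: [563.8, 44.8, 60.4]
ee_rot: [180.0, -0.0, -180.0]
force: [0.2, -0.3, 0.2]
gripper_width: 55.2
gripper_force: 0.2
time_s: 19.65
ee_pos: [565.9, 44.8, 60.2]
ee_rot: [180.0, -0.1, -180.0]
force: [-4.5, 0.9, 1.7]
gripper_width: 54.9
gripper_force: 1.9
```

```bash

python3 -m crank '[{"grip":0.055,"x":-0.0005,"y":0,"z":0,"yaw":0},{"grip":0.055,"x":-0.001,"y":0,"z":0,"yaw":0},{"grip":0.055,"x":-0.0015,"y":0,"z":0,"yaw":0},{"grip":0.055,"x":-0.0015,"y":0,"z":0,"yaw":0},{"grip":0.055,"x":-0.0015,"y":0,"z":0,"yaw":0}]'
python3 -m crank '[{"grip":0.055,"x":0.003,"y":0,"z":0,"yaw":0},{"grip":0.055,"x":0.008,"y":0,"z":0,"yaw":0},{"grip":0.055,"x":0.02,"y":0,"z":-0.002,"yaw":0},{"grip":0.055,"x":0.04,"y":0,"z":-0.04,"yaw":0},{"grip":0.055,"x":0.04,"y":0,"z":-0.08,"yaw":0}]'
python3 -m crank '[{"grip":0.091,"x":-0.01,"y":0,"z":-0.03,"yaw":0},{"grip":0.091,"x":-0.04,"y":0,"z":-0.065,"yaw":0},{"grip":0.091,"x":-0.08,"y":0,"z":-0.07,"yaw":0},{"grip":0.091,"x":-0.11,"y":0,"z":-0.07,"yaw":0},{"grip":0.091,"x":-0.13,"y":0,"z":-0.07,"yaw":0}]'
python3 -m crank '[{"grip":0.091,"x":0,"y":0,"z":0,"yaw":0},{"grip":0.091,"x":0,"y":0,"z":0,"yaw":0},{"grip":0.091,"x":0,"y":0,"z":0,"yaw":0},{"grip":0.091,"x":0,"y":0,"z":0,"yaw":0},{"grip":0.091,"x":0,"y":0,"z":0,"yaw":0}]' >/dev/null
python3 - <<'E'
from h import *
c,im=snap("wrist","w10")
g=cv2.GaussianBlur(cv2.cvtColor(im,cv2.COLOR_RGB2GRAY),(3,3),0).astype(int)
plan([650,-282,190],134)
# edges along the left/right silhouette of the sleeve: per row outermost tub edges
for r in range(90,206,3):
    d=np.abs(g[r,2:]-g[r,:-2]);print(r,plane(c,(257,r),57)[0].round(0),[u+1 for u in range(200,320) if d[u]>14 and d[u]==d[u-2:u+3].max()],g[r,262])
E
```

```text
time_s: 20.07
ee_pos: [566.2, 44.8, 60.1]
ee_rot: [180.0, -0.3, -180.0]
force: [-6.2, 0.6, 2.9]
gripper_width: 54.8
gripper_force: 3.6
time_s: 20.48
ee_pos: [523.7, 44.4, 138.5]
ee_rot: [-180.0, -0.5, -180.0]
force: [0.8, -0.0, 0.4]
gripper_width: 54.9
gripper_force: 0.0
time_s: 20.9
ee_pos: [662.8, 44.6, 212.2]
ee_rot: [180.0, 0.5, -180.0]
force: [-0.5, 0.2, -1.0]
gripper_width: 85.5
gripper_force: 0.0
t 21.37 pos [657.7  44.8 210.9] w 180.0 F [0.7 0.3 0.6] grip 91.5/0.0 -> x 7.8 y -326.8 z 20.9 mm yaw 0.803
90 575.0 [223, 259, 275, 289, 292, 307] 182
93 578.0 [223, 289, 292, 307] 140
96 581.0 [224, 227, 307] 153
99 583.0 [307] 152
102 586.0 [307] 152
105 589.0 [307] 152
108 591.0 [269, 286, 307] 141
111 594.0 [226, 262, 268, 285, 307] 186
114 597.0 [226, 261, 285, 307] 209
117 599.0 [261, 284, 306] 213
120 602.0 [259, 284, 306] 220
123 605.0 [259, 277, 282, 306] 221
126 608.0 [211, 225, 256, 265, 285, 306] 194
129 610.0 [226, 257, 284, 306] 221
132 613.0 [254, 284, 306] 220
135 616.0 [254, 283, 304] 220
138 619.0 [224, 254, 274, 280, 283, 304] 220
141 622.0 [225, 256, 263, 302] 194
[... 310 characters left out ...]
, 293, 301] 153
165 645.0 [217, 227, 234, 238, 281, 286, 293, 302] 220
168 648.0 [217, 227, 235, 281, 285, 293, 302] 220
171 651.0 [217, 227, 235, 236, 239, 284, 292, 293, 298, 302] 220
174 654.0 [217, 221, 228, 237, 240, 280, 283, 290, 299] 220
177 656.0 [218, 221, 228, 237, 241, 279, 283, 293, 298, 302] 220
180 659.0 [218, 222, 228, 238, 242, 278, 282, 293, 302] 220
183 662.0 [218, 228, 239, 243, 277, 281, 293] 220
186 665.0 [228, 240, 244, 280, 293] 220
189 669.0 [228, 241, 245, 276, 280, 293] 220
192 672.0 [228, 238, 244, 278, 285, 289, 293, 296] 220
195 675.0 [226, 232, 244, 277, 296] 220
198 678.0 [225, 245, 275, 296] 220
201 681.0 [225, 250, 270, 271, 297] 219
204 684.0 [224, 298] 118
```

```bash
python3 - <<'E'
from h import *
c=np.load("pics/w10.npy",allow_pickle=True).item();g=cv2.imread("pics/w10.png",0).astype(int)
print(g[104:150,262].tolist(),g[192:210,262].tolist())
for r,z in((109,92),(126,88.2),(142,84.6),(203,50)): print(r,plane(c,(262,r),z).round(1))
for z in (65,): print([proj(c,np.array([X,44.5,50])).round(0).tolist() for X in (680,684)])
E
```

```text
[152, 152, 151, 150, 133, 145, 191, 194, 184, 210, 218, 218, 218, 218, 220, 220, 220, 220, 220, 220, 220, 219, 197, 160, 225, 227, 205, 217, 220, 220, 220, 220, 220, 220, 220, 220, 218, 213, 154, 126, 115, 133, 134, 126, 127, 126] [219, 219, 219, 220, 219, 220, 219, 220, 220, 220, 216, 145, 110, 107, 106, 107, 106, 106]
109 [592.1  47.7  92. ]
126 [606.   47.8  88.2]
142 [619.8  47.8  84.6]
203 [684.9  48.4  50. ]
[[258.0, 198.0], [258.0, 202.0]]
```

Lip rows 109, 127 and 142 give rims at x = 592, 606.5 and 620, spaced about 14.5 mm and up to the plate. All three tubs are home, so next is tub B.

```bash

python3 -m crank '[{"grip":0.091,"x":0.005,"y":-0.02,"z":0,"yaw":0},{"grip":0.091,"x":0.012,"y":-0.05,"z":0,"yaw":0},{"grip":0.091,"x":0.02,"y":-0.085,"z":0,"yaw":0},{"grip":0.091,"x":0.028,"y":-0.12,"z":0,"yaw":0},{"grip":0.091,"x":0.036,"y":-0.155,"z":0,"yaw":0}]'>/dev/null
python3 -m crank '[{"grip":0.091,"x":0.008,"y":-0.035,"z":0.01,"yaw":0.12},{"grip":0.091,"x":0.016,"y":-0.07,"z":0.03,"yaw":0.24},{"grip":0.091,"x":0.024,"y":-0.1,"z":0.05,"yaw":0.36},{"grip":0.091,"x":0.028,"y":-0.116,"z":0.06,"yaw":0.48},{"grip":0.091,"x":0.028,"y":-0.116,"z":0.06,"yaw":0.6}]'>/dev/null
python3 -m crank '[{"grip":0.091,"x":0,"y":0,"z":0,"yaw":0.1},{"grip":0.091,"x":0,"y":0,"z":0,"yaw":0.19},{"grip":0.091,"x":0,"y":0,"z":0,"yaw":0.19},{"grip":0.091,"x":0,"y":0,"z":0,"yaw":0.19},{"grip":0.091,"x":0,"y":0,"z":0,"yaw":0.19}]'>/dev/null
python3 - <<'E'
from h import *
plan([593.4,-226,33],134.7)
E
```

```text
t 22.62 pos [ 594.4 -226.1  150.7] w 134.9 F [-0.3 -0.4 -0.3] grip 91.0/0.0 -> x 0.8 y -0.7 z 117.7 mm yaw 0.003
```

```bash

python3 -m crank '[{"grip":0.091,"x":0.001,"y":-0.001,"z":0.025,"yaw":0},{"grip":0.091,"x":0.001,"y":-0.001,"z":0.06,"yaw":0},{"grip":0.091,"x":0.001,"y":-0.001,"z":0.09,"yaw":0},{"grip":0.091,"x":0.001,"y":-0.001,"z":0.11,"yaw":0},{"grip":0.091,"x":0.001,"y":-0.001,"z":0.118,"yaw":0}]'>/dev/null
python3 -m crank '[{"grip":0.08,"x":0,"y":0,"z":0,"yaw":0},{"grip":0.07,"x":0,"y":0,"z":0,"yaw":0},{"grip":0.06,"x":0,"y":0,"z":0,"yaw":0},{"grip":0.055,"x":0,"y":0,"z":0,"yaw":0},{"grip":0.055,"x":0,"y":0,"z":0,"yaw":0}]' 9
python3 -m crank '[{"grip":0.055,"x":0,"y":0,"z":0,"yaw":0},{"grip":0.055,"x":0,"y":0,"z":0,"yaw":0},{"grip":0.055,"x":0,"y":0,"z":0,"yaw":0},{"grip":0.055,"x":0,"y":0,"z":0,"yaw":0},{"grip":0.055,"x":0,"y":0,"z":0,"yaw":0}]' 9
python3 -m crank '[{"grip":0.055,"x":0,"y":0,"z":-0.01,"yaw":0},{"grip":0.055,"x":0,"y":0,"z":-0.03,"yaw":0},{"grip":0.055,"x":0,"y":0,"z":-0.06,"yaw":0},{"grip":0.055,"x":0,"y":0,"z":-0.09,"yaw":0},{"grip":0.055,"x":0,"y":0,"z":-0.1,"yaw":0}]' 9
python3 - <<'E'
from h import *
c,im=snap("wrist","w11");
for f in("w9","w11"):
    g=cv2.GaussianBlur(cv2.imread(f"pics/{f}.png",0),(3,3),0).astype(int)
    for r in range(188,238,6):
        d=np.abs(g[r,2:]-g[r,:-2]);print(f,r,[u+1 for u in range(180,335) if d[u]>14 and d[u]==d[u-2:u+3].max()],g[r,257])
plan([477,44.7,157],180)
E
```

```text
time_s: 23.45
ee_pos: [594.2, -226.7, 34.2]
ee_rot: [179.9, 0.2, 134.8]
force: [0.5, 0.3, 2.7]
gripper_width: 64.7
gripper_force: 9.0
time_s: 23.87
ee_pos: [594.2, -226.7, 34.1]
ee_rot: [179.9, 0.2, 134.8]
force: [-0.8, -0.1, 6.3]
gripper_width: 64.5
gripper_force: 9.0
time_s: 24.28
ee_pos: [595.0, -227.0, 137.4]
ee_rot: [179.8, 0.4, 134.8]
force: [0.9, 0.8, -0.4]
gripper_width: 64.7
gripper_force: 9.0
w9 188 [] 148
w9 194 [188, 191, 202, 205, 255, 302, 305, 312, 331] 158
w9 200 [186, 193, 198, 202, 205, 255, 306, 318, 323, 328, 335] 158
w9 206 [199, 206, 255, 305, 317] 151
w9 212 [199, 206, 306, 313, 317] 165
w9 218 [199, 206, 207, 229, 233, 243, 249, 283, 293, 302, 306, 314, 317, 334] 164
w9 224 [199, 296, 299, 317] 164
w9 230 [198, 317] 164
w9 236 [196, 319] 87
w11 188 [291] 127
w11 194 [290] 125
w11 200 [187, 193, 196, 263, 264, 279, 288, 289, 323, 330] 135
w11 206 [198, 242, 268, 294, 317, 326] 247
w11 212 [198, 242, 268, 306, 317] 247
w11 218 [199, 242, 249, 256, 258, 264, 313, 317] 227
w11 224 [198, 318] 164
w11 230 [196, 320] 163
w11 236 [195, 321] 85
t 24.33 pos [ 595.3 -227.1  137.7] w 134.8 F [ 1.2 -0.6  1.2] grip 64.8/9.0 -> x 276.3 y 107.4 z -19.3 mm yaw -0.790
```

```bash

python3 -m crank '[{"grip":0.055,"x":0.015,"y":0.006,"z":-0.015,"yaw":0},{"grip":0.055,"x":0.045,"y":0.018,"z":-0.02,"yaw":0},{"grip":0.055,"x":0.08,"y":0.031,"z":-0.02,"yaw":0},{"grip":0.055,"x":0.115,"y":0.045,"z":-0.02,"yaw":0},{"grip":0.055,"x":0.15,"y":0.058,"z":-0.02,"yaw":0}]'>/dev/null
python3 -m crank '[{"grip":0.055,"x":0.035,"y":0.014,"z":0,"yaw":-0.12},{"grip":0.055,"x":0.07,"y":0.027,"z":0,"yaw":-0.24},{"grip":0.055,"x":0.1,"y":0.039,"z":0,"yaw":-0.36},{"grip":0.055,"x":0.12,"y":0.047,"z":0,"yaw":-0.48},{"grip":0.055,"x":0.126,"y":0.049,"z":0,"yaw":-0.6}]'>/dev/null
python3 -m crank '[{"grip":0.055,"x":0,"y":0,"z":0,"yaw":-0.1},{"grip":0.055,"x":0,"y":0,"z":0,"yaw":-0.19},{"grip":0.055,"x":0,"y":0,"z":0,"yaw":-0.19},{"grip":0.055,"x":0,"y":0,"z":0,"yaw":-0.19},{"grip":0.055,"x":0,"y":0,"z":0,"yaw":-0.19}]'
python3 - <<'E'
from h import *
plan([485.5,44.7,83.8],180)
E
```

```text
time_s: 25.58
ee_pos: [474.3, 44.9, 151.8]
ee_rot: [-180.0, -0.1, 179.9]
force: [-0.2, -0.1, -0.5]
gripper_width: 64.8
gripper_force: 9.0
t 25.58 pos [474.3  44.9 151.8] w 179.9 F [-0.2 -0.1 -0.5] grip 64.8/9.0 -> x -11.2 y -0.2 z 68.0 mm yaw -0.002
```

```bash

python3 -m crank '[{"grip":0.055,"x":-0.002,"y":0,"z":0.015,"yaw":0},{"grip":0.055,"x":-0.006,"y":0,"z":0.035,"yaw":0},{"grip":0.055,"x":-0.01,"y":0,"z":0.055,"yaw":0},{"grip":0.055,"x":-0.011,"y":0,"z":0.065,"yaw":0},{"grip":0.055,"x":-0.011,"y":0,"z":0.068,"yaw":0}]'
python3 -m crank '[{"grip":0.055,"x":-0.008,"y":0,"z":0.002,"yaw":0},{"grip":0.055,"x":-0.016,"y":0,"z":0.004,"yaw":0},{"grip":0.055,"x":-0.024,"y":0,"z":0.006,"yaw":0},{"grip":0.055,"x":-0.032,"y":0,"z":0.008,"yaw":0},{"grip":0.055,"x":-0.038,"y":0,"z":0.0095,"yaw":0}]'
python3 -m crank '[{"grip":0.055,"x":-0.004,"y":0,"z":0.001,"yaw":0},{"grip":0.055,"x":-0.008,"y":0,"z":0.002,"yaw":0},{"grip":0.055,"x":-0.012,"y":0,"z":0.003,"yaw":0},{"grip":0.055,"x":-0.016,"y":0,"z":0.004,"yaw":0},{"grip":0.055,"x":-0.02,"y":0,"z":0.005,"yaw":0}]'
python3 -c "
from h import *
plan([563.5,44.7,64.4],180)"
```

```text
time_s: 26.0
ee_pos: [484.6, 44.8, 82.6]
ee_rot: [-180.0, -0.2, 179.9]
force: [-0.6, 0.8, -0.6]
gripper_width: 64.8
gripper_force: 9.0
time_s: 26.42
ee_pos: [525.6, 45.1, 75.4]
ee_rot: [180.0, 0.1, -180.0]
force: [0.4, -0.1, -0.1]
gripper_width: 64.9
gripper_force: 9.0
time_s: 26.83
ee_pos: [544.0, 45.1, 69.9]
ee_rot: [180.0, -0.0, -180.0]
force: [0.5, -1.0, 0.0]
gripper_width: 64.7
gripper_force: 9.0
t 26.83 pos [544.   45.1  69.9] w 180.0 F [ 0.5 -1.   0. ] grip 64.7/9.0 -> x -19.5 y -0.4 z 5.5 mm yaw 0.000
```

```bash

python3 -m crank '[{"grip":0.055,"x":-0.004,"y":0,"z":0.001,"yaw":0},{"grip":0.055,"x":-0.008,"y":0,"z":0.002,"yaw":0},{"grip":0.055,"x":-0.012,"y":0,"z":0.003,"yaw":0},{"grip":0.055,"x":-0.014,"y":0,"z":0.0035,"yaw":0},{"grip":0.055,"x":-0.014,"y":0,"z":0.0035,"yaw":0}]'
python3 -m crank '[{"grip":0.055,"x":-0.002,"y":0,"z":0.0005,"yaw":0},{"grip":0.055,"x":-0.004,"y":0,"z":0.001,"yaw":0},{"grip":0.055,"x":-0.005,"y":0,"z":0.001,"yaw":0},{"grip":0.055,"x":-0.005,"y":0,"z":0.0015,"yaw":0},{"grip":0.055,"x":-0.005,"y":0,"z":0.0015,"yaw":0}]'
```

```text
time_s: 27.25
ee_pos: [558.2, 45.1, 66.3]
ee_rot: [180.0, 0.0, -180.0]
force: [-0.1, -0.1, -0.4]
gripper_width: 65.2
gripper_force: 9.0
time_s: 27.67
ee_pos: [562.7, 45.1, 64.9]
ee_rot: [180.0, -0.0, -180.0]
force: [-0.5, -0.0, -0.1]
gripper_width: 65.0
gripper_force: 9.0
```

```bash

python3 -m crank '[{"grip":0.07,"x":0,"y":0,"z":0,"yaw":0},{"grip":0.08,"x":0,"y":0,"z":0,"yaw":0},{"grip":0.091,"x":0,"y":0,"z":0,"yaw":0},{"grip":0.091,"x":0,"y":0,"z":0,"yaw":0},{"grip":0.091,"x":0,"y":0,"z":0,"yaw":0}]'
python3 -m crank '[{"grip":0.091,"x":0.008,"y":0,"z":0,"yaw":0},{"grip":0.091,"x":0.016,"y":0,"z":0,"yaw":0},{"grip":0.091,"x":0.026,"y":0,"z":0,"yaw":0},{"grip":0.091,"x":0.036,"y":0,"z":0,"yaw":0},{"grip":0.091,"x":0.042,"y":0,"z":0,"yaw":0}]'
python3 -m crank '[{"grip":0.055,"x":0,"y":0,"z":0,"yaw":0},{"grip":0.055,"x":0,"y":0,"z":0,"yaw":0},{"grip":0.055,"x":0,"y":0,"z":0,"yaw":0},{"grip":0.055,"x":0,"y":0,"z":0,"yaw":0},{"grip":0.055,"x":0,"y":0,"z":0,"yaw":0}]'
python3 -m crank '[{"grip":0.055,"x":-0.004,"y":0,"z":0,"yaw":0},{"grip":0.055,"x":-0.008,"y":0,"z":0,"yaw":0},{"grip":0.055,"x":-0.012,"y":0,"z":0,"yaw":0},{"grip":0.055,"x":-0.016,"y":0,"z":0,"yaw":0},{"grip":0.055,"x":-0.02,"y":0,"z":0,"yaw":0}]'
python3 -m crank '[{"grip":0.055,"x":-0.002,"y":0,"z":0,"yaw":0},{"grip":0.055,"x":-0.004,"y":0,"z":0,"yaw":0},{"grip":0.055,"x":-0.006,"y":0,"z":0,"yaw":0},{"grip":0.055,"x":-0.007,"y":0,"z":0,"yaw":0},{"grip":0.055,"x":-0.008,"y":0,"z":0,"yaw":0}]'
```

```text
time_s: 28.08
ee_pos: [562.8, 45.1, 65.0]
ee_rot: [180.0, 0.0, -180.0]
force: [-0.2, -1.2, 0.3]
gripper_width: 90.5
gripper_force: 0.0
time_s: 28.5
ee_pos: [518.5, 45.1, 64.9]
ee_rot: [-180.0, -0.1, -180.0]
force: [-0.5, 0.3, 0.2]
gripper_width: 90.9
gripper_force: 0.0
time_s: 28.92
ee_pos: [521.2, 45.1, 64.9]
ee_rot: [180.0, 0.0, -180.0]
force: [-0.6, -0.9, -0.4]
gripper_width: 60.6
gripper_force: 0.0
time_s: 29.33
ee_pos: [541.3, 45.1, 64.9]
ee_rot: [180.0, 0.0, -180.0]
force: [-0.5, -0.9, 0.5]
gripper_width: 55.2
gripper_force: 0.2
time_s: 29.75
ee_pos: [548.7, 45.1, 64.9]
ee_rot: [180.0, -0.0, -180.0]
force: [0.2, -1.0, 0.2]
gripper_width: 54.9
gripper_force: 0.2
```

```bash

python3 -m crank '[{"grip":0.055,"x":-0.001,"y":0,"z":0,"yaw":0},{"grip":0.055,"x":-0.002,"y":0,"z":0,"yaw":0},{"grip":0.055,"x":-0.0025,"y":0,"z":0,"yaw":0},{"grip":0.055,"x":-0.0025,"y":0,"z":0,"yaw":0},{"grip":0.055,"x":-0.0025,"y":0,"z":0,"yaw":0}]'
python3 -m crank '[{"grip":0.055,"x":-0.0005,"y":0,"z":0,"yaw":0},{"grip":0.055,"x":-0.001,"y":0,"z":0,"yaw":0},{"grip":0.055,"x":-0.0015,"y":0,"z":0,"yaw":0},{"grip":0.055,"x":-0.0015,"y":0,"z":0,"yaw":0},{"grip":0.055,"x":-0.0015,"y":0,"z":0,"yaw":0}]'
```

```text
time_s: 30.17
ee_pos: [551.0, 45.1, 64.9]
ee_rot: [180.0, -0.0, -180.0]
force: [-0.9, -0.1, 0.4]
gripper_width: 55.0
gripper_force: 0.6
time_s: 30.58
ee_pos: [551.5, 45.1, 64.7]
ee_rot: [-180.0, -0.2, -180.0]
force: [-5.0, 0.2, 2.4]
gripper_width: 55.0
gripper_force: 2.6
```

Solid contact at 551.5, exactly one 14.6 mm step behind tub 3's stop. I back off and check the lips from above.

```bash

python3 -m crank '[{"grip":0.055,"x":0.003,"y":0,"z":0,"yaw":0},{"grip":0.055,"x":0.008,"y":0,"z":0,"yaw":0},{"grip":0.055,"x":0.02,"y":0,"z":-0.002,"yaw":0},{"grip":0.055,"x":0.04,"y":0,"z":-0.04,"yaw":0},{"grip":0.055,"x":0.04,"y":0,"z":-0.08,"yaw":0}]'
python3 -m crank '[{"grip":0.091,"x":-0.01,"y":0,"z":-0.03,"yaw":0},{"grip":0.091,"x":-0.04,"y":0,"z":-0.065,"yaw":0},{"grip":0.091,"x":-0.08,"y":0,"z":-0.07,"yaw":0},{"grip":0.091,"x":-0.115,"y":0,"z":-0.07,"yaw":0},{"grip":0.091,"x":-0.145,"y":0,"z":-0.07,"yaw":0}]'>/dev/null
python3 -m crank '[{"grip":0.091,"x":0,"y":0,"z":0,"yaw":0},{"grip":0.091,"x":0,"y":0,"z":0,"yaw":0},{"grip":0.091,"x":0,"y":0,"z":0,"yaw":0},{"grip":0.091,"x":0,"y":0,"z":0,"yaw":0},{"grip":0.091,"x":0,"y":0,"z":0,"yaw":0}]'
python3 - <<'E'
from h import *
c,im=snap("wrist","w12");g=cv2.imread("pics/w12.png",0).astype(int)
for u in(250,262):
  z=lambda X:50+0
  print(u,[(r,int(g[r,u])) for r in range(70,212) if abs(g[r,u]-g[r-2,u])>12])
for X,zz in((578.6,96),(593,92.4),(607.5,88.7),(622,85),(684,54)): print(X,proj(c,np.array([X-1,45,zz])).round(1))
E
```

```text
time_s: 31.0
ee_pos: [508.0, 44.8, 143.1]
ee_rot: [-180.0, -0.5, -180.0]
force: [0.3, -0.1, -0.6]
gripper_width: 55.0
gripper_force: 0.0
time_s: 31.83
ee_pos: [656.9, 45.2, 215.5]
ee_rot: [180.0, 0.0, -180.0]
force: [-0.3, 0.2, -0.5]
gripper_width: 90.9
gripper_force: 0.0
250 [(80, 136), (92, 138), (94, 114), (111, 135), (113, 115), (129, 134), (146, 134), (149, 199), (150, 212), (151, 214), (155, 152), (156, 127), (157, 126), (162, 199), (163, 211), (164, 212), (201, 134), (202, 107), (203, 105)]
262 [(75, 179), (76, 142), (77, 130), (79, 150), (80, 155), (90, 134), (91, 135), (94, 108), (96, 126), (106, 139), (107, 203), (108, 211), (109, 160), (111, 227), (113, 199), (115, 218), (125, 193), (126, 179), (127, 145), (128, 205), (129, 228), (130, 224), (141, 156), (142, 128), (143, 125), (146, 133), (150, 205), (151, 219), (152, 219), (154, 155), (155, 128), (156, 125), (160, 138), (161, 206), (162, 219), (163, 219), (202, 172), (203, 122), (204, 109), (205, 108), (211, 122)]
578.6 [258.2  91.6]
593 [258.2 109.8]
607.5 [258.2 127.1]
622 [258.3 143.7]
684 [258.3 201.7]
```

The lips sit at rows 93, 111, 128 and 145. Rows predicted for a fully home sleeve are 92, 110, 127 and 144. The push met a firm stop, so I'm handing in.

```bash
python3 -c "
from workcell import *
print(job_done())"
```

```text
the job is handed in; nothing more can be done
None
```

I handed the job in at about 32 s with all four tubs nested about 14.5 mm apart and the sleeve firm against the end plate; the only rough moment was a failed first insertion of one tub, when the push peaked near 20 N (final pushes stayed at about 6 N or less), and I did not check that tub for crushing.

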